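# Shut the tool chest

### The job

Shut up the small grey tool chest on the table: with your fingertips push both of its open drawers fully home, and only then push the raised lid down until it is fully shut, so that its front apron drops over the drawer fronts and keeps them in. Do it by pushing alone, always in the closing direction: nothing is to be drawn further out, opened further or lifted, and the tools and small parts lying in the chest and around it stay where they are.

Things in the scene. Friction and masses are not known exactly. Their poses are not given: they have to be found in the camera images.
- chest: grey steel tool chest fixed to the table, 220 wide (y), 150 deep (x), 153 mm high shut: two drawers side by side, under them a wide drawer that is shut and does not move, over them an open till (rim 113 mm up) with the hinged lid. Origin: on the table under the middle of the case. x axis: from the drawer fronts to the chest's back (the drawer fronts look to the robot and its left); y: left along the front; z: up
- left_drawer (a joint): left drawer: how far it stands out, in m; 0 = fully home against its stop, grows as it comes out (up to 0.09). Runs along the chest's x axis, stays where it is left, slides with about 2 N
- left_drawer_front (a point): point to push on the left drawer's flat front, mid-width, 72 mm above the table; moves with the drawer. The front is a grey plate 101 mm wide, 44 mm high (58 to 102 mm above the table); its black pull and paper card are flush. x axis: into the chest, the way to push; y: left along the front; z: up
- right_drawer (a joint): right drawer: how far it stands out, in m; 0 = fully home against its stop, grows as it comes out (up to 0.09). Runs along the chest's x axis, stays where it is left, slides with about 2 N
- right_drawer_front (a point): point to push on the right drawer's flat front, mid-width, 72 mm above the table; moves with the drawer. The front is a grey plate 101 mm wide, 44 mm high (58 to 102 mm above the table); its black pull and paper card are flush. x axis: into the chest, the way to push; y: left along the front; z: up
- lid (a joint): lid angle, rad; 0 = fully shut, grows as it opens (starts 0.95 to 1.15). Stiff friction hinge: stays at any angle, must be pushed all the way down with 2 to 6 N at the front edge. Shut, its front apron overlaps the top 10 mm of the drawer fronts from outside with 4 mm clearance; on a drawer that stands out further the apron lands and the lid stops 0.05 to 0.07 rad open
- lid_hinge (a point): middle of the lid's hinge axis, at the top of the chest's back, 113 mm above the table. Turns with the lid: y axis = hinge axis (to the left); x axis from the lid's front edge to the hinge; z axis = outward normal of the lid's top panel (up when shut, leaning to the back when open)
- lid_push (a point): point to push on the lid: on the outer face of its top panel (on top when shut, looking to the back when open), mid-width, 20 mm in from the front edge; from lid_hinge 137 mm towards the front edge and 40 mm outward. The panel is flat, 220 mm wide, 157 mm from hinge to front edge; the apron, 60 mm high, is at right angles to it on the inner side. Axes as lid_hinge: push along -z
- shelf_corner (a point): obstacle, fixed: front left lower corner of the black wall shelf behind the chest. From here the board runs 0.24 m in +x to the wall and 0.6 m in -y, 22 mm thick (world axes); a white box stands on it, from 60 mm behind the shelf's front and 100 mm right of this corner, to 0.2 m above this corner
- bin_corner (a point): obstacle, fixed: front right lower corner of the stack of hanging bins at the left rear of the table. From here the stack runs 0.36 m in +x, 0.25 m in +y and 0.6 m up (world axes); a 0.2 m high water bottle and tins stand under it. Swing the arm past in front of it
- wrench: small combination wrench, 159 x 28 x 6 mm, lying in the till of the chest; origin under its middle. Not to be moved
- chisel: cold chisel, 19 x 166 x 19 mm, lying in the till of the chest; origin under its middle. Not to be moved
- bolt: steel carriage bolt, 95 mm long, lying on the table; origin under its middle. Not to be moved
- nut: hexagon nut, 24 mm across, 12 mm high, lying on the table; origin under its middle. Not to be moved
- marker: paint marker, 127 mm long, 15 mm thick, lying on the table; origin under its middle. Not to be moved
- hammer: ball-peen hammer, 294 mm long, 29 mm high, lying on the table to the left; origin under its middle. Not to be moved
- oil_can: green oil can, 70 mm across, 160 mm high, standing at the back of the table; origin under its middle. Not to be moved
- mug: black mug of pens, 70 mm across, 142 mm high, standing at the back of the table; origin under its middle. Not to be moved

How it is judged:
By the outcome, as a careful person would: the job done as asked, in the order asked, and still so for the second after the job is handed in, with the robot touching nothing.
It also fails if it takes over 58 s, if anything falls off the work surface, if the arm or the gripper's body presses on something with over 40 N, if the wrist force passes 120 N, or if a joint passes its speed limit or range.

### The arm

A 6-joint arm with a two-finger parallel gripper is mounted at the origin on a cart in front of the work surface, level with it; the furniture and walls round the work are solid. World frame = base frame: x ahead of the robot, y to its left, z up, the work surface at z = 0. Lengths are in m, angles in rad, forces in N, time in s.
With the tool pointing down it reaches from about 0.425 to 1.125 m from the base axis. Payload 14.9 kg.
Tool frame: the origin (TCP) lies midway between the tips of the shut fingers; the grasp point (between the pads) lies manip.pinch_z behind it (manip.pinch_z is the distance from the TCP to the grasp point, in m); x points along the fingers, y is the direction in which the jaws open and shut, and the axes are right-handed (so a half turn about x gives the same grasp; the last joint's range is limited). The gripper opens to 91 mm and grips with 3 to 60 N. Pads are 32 mm wide; open, the fingers measure 118 mm over their backs; the gripper's body (76 mm by 178 mm) begins 60 mm behind the grasp point.
Start: joints at [1.264, 0.379, 1.734, -0, 1.028, -0.033], TCP at [0.189, 0.674, 0.214] pointing down, gripper open.
Joint ranges: [-2.77, 2.77], [-0.74, 2.19], [0, 2.66], [-1.06, 4.2], [0.31, 2.87], [-3.08, 3.08]. Speed limits (rad/s): [1.89, 1.89, 2.39, 3.14, 3.14, 3.14].

### API

Orientations are given as a unit quaternion [w, x, y, z].
In Python, from workcell import manip, eyes gives the robot as it stands.
- The arm moves only by the tool move_arm, never from a script. Its argument "series" is a list that holds one entry, the list of rows, each a list of 5 numbers: the shift along the tool's x, y, z each as a share of 15 cm, from -1 to 1, then the turn about the tool's x as a share of 360 degrees, from -1 to 1, then the opening, from 0 (shut) to 1 (fully open). In form: [[[dx, dy, dz, turn, fingers], ...]]. A call has 1 to 20 rows; each row is the pose to reach, as a shift and turn from the pose commanded when the call began, along the tool's axes at that moment, turning the shorter way round; what a row does not reach only later rows make up. A row lasts 1/12 s, in which the tool goes at most 41.7 mm and 7.16 degrees, less where a joint would pass 70% of its speed; a pose out of reach is approached as far as the arm can. A call with a number of a shift or a turn outside -1 to 1 is refused whole. A call with a gripper value outside its range is refused whole. The fingers move at their own pace and stop on an object; "force" is the grip in N (left out, the last holds). Time passes only in rows, so rows that repeat a pose let the fingers close. It gives the time, the measured TCP pose, the force and the opening at its end, in the units of the state.
- manip.get_obs(): the state, without advancing time (a new reading comes with each control period).
- eyes.capture(name): name is "scene" or "top" or "wrist"; returns a dict with "pixels" (420x560x3 uint8, red, green, blue), "z_map" (420x560 float32, m along the optical axis (not along the pixel's ray), 0 where there is no reading), "fx", "fy", "cx", "cy" (pixels), "R" (3x3) and "t" (3): a world point X has camera coordinates R X + t. Camera axes: x right, y down, z forward; pixel columns grow to the right and rows downward; lengths in m; the calibration is good to about 2 mm. A picture is of the moment at which its call begins.
- manip.finish_job(): hands the job in, once; it reports no verdict.
The state is a dict: "t": time; "qpos": joint angles; "qd": joint speeds; "effort": joint torques, N m; "tcp_pos": TCP position; "ee_rot": TCP orientation; "force": force on the tool from outside, world axes, zero at the start; "ft_torque": the same for the moment, N m; "finger_gap": finger opening in m.
Only numpy, scipy, OpenCV 4.12 (cv2) and the standard library are available. Lean on these libraries where they do the work, as an engineer would, in place of code of your own. Each camera call takes 0.05 s, during which the arm holds its last target.

## Working session

There is one attempt and no reset: what is moved stays moved. The work goes in short steps, Python scripts to look and compute and a tool call to move; the robot and the scene stay as the last step left them, time stands still between calls to the robot, and variables do not carry over. Pictures are saved under pics/ and viewed, and the job is handed in when it is done.

Besides the shell and the picture viewer there is one more tool, called after ">>>" in YAML: its name, and indented under it one key for each argument. move_arm: Moves the arm, as the interface text tells. Its arguments: {"type":"object","properties":{"series":{"type":"array"},"force":{"type":"number"}},"required":["series"]}

```bash
ls; mkdir -p pics; python3 - <<'E'
from workcell import manip, eyes
import cv2,numpy as np
print(manip.get_obs(), manip.pinch_z)
for n in ["scene","top","wrist"]:
    c=eyes.capture(n); np.savez(f"{n}0.npz",**c)
    cv2.imwrite(f"pics/{n}0.png",c["pixels"][:,:,::-1])
    print(n,c["fx"],c["cx"],c["cy"],(-c["R"].T@c["t"]).round(3),c["R"].round(3).tolist())
E
```

```text
pics
{'t': 0.0, 'qpos': array([ 1.26371441e+00,  3.79387801e-01,  1.73476722e+00,  7.41945005e-06,
        1.02852189e+00, -3.32898390e-02]), 'qd': array([ 0.00035282,  0.00080312, -0.00086942, -0.00059828, -0.00051771,
       -0.00049828]), 'effort': array([ 4.13077923e-04, -7.63752794e+01, -4.34363294e+01,  6.51058042e-02,
        4.25986131e-02, -9.40384257e-05]), 'tcp_pos': array([0.18914698, 0.6735525 , 0.2133095 ]), 'ee_rot': array([ 0.70042392,  0.09612196,  0.7005582 , -0.0968768 ]), 'force': array([ 0.75129191, -0.17522145,  0.36564479]), 'ft_torque': array([-0.00257386, -0.04301903,  0.02176008]), 'finger_gap': 0.09129609531658886} 0.0188
scene 477.6812891327577 277.3070370233378 208.78213940965955 [1.261 0.582 0.634] [[-0.634, 0.773, -0.0], [0.352, 0.288, -0.891], [-0.689, -0.565, -0.455]]
top 395.57493669437264 272.4400534590004 199.68452315379093 [-0.08  -0.161  0.975] [[0.256, -0.967, 0.013], [-0.761, -0.21, -0.614], [0.596, 0.148, -0.789]]
wrist 371.76760113995283 273.45257762809297 214.2073578342027 [0.125 0.692 0.384] [[0.27, 0.963, -0.002], [0.935, -0.262, 0.238], [0.229, -0.066, -0.971]]
```

View pics/scene0.png

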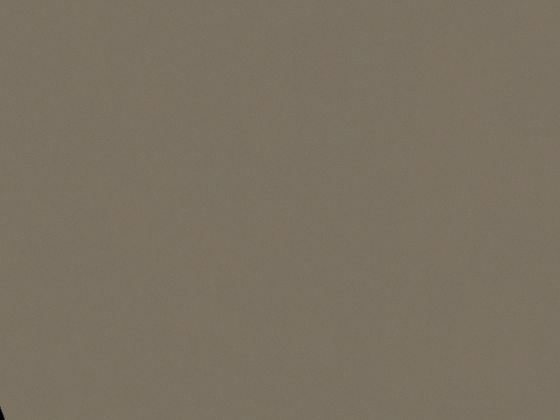

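View pics/top0.png

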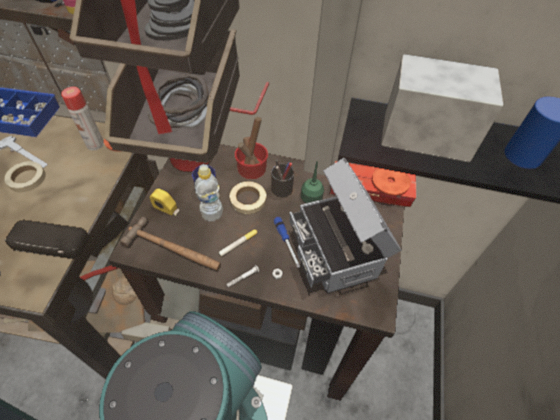

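View pics/wrist0.png

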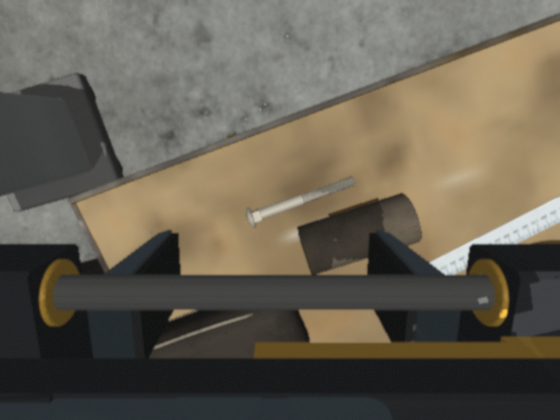

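The scene camera is blocked and shows only a wall. The top view shows the chest around px (345,240) with its lid up and drawers out to the left, the bolt at (243,275), the nut at (278,273) and the markers at (238,242) and (287,240). The wrist view shows only the side bench. I'll zoom in on the chest.

```bash
python3 - <<'E'
import cv2,numpy as np
c=np.load("top0.npz"); p=c["pixels"][:,:,::-1]
cv2.imwrite("pics/top0z.png",cv2.resize(p[150:300,265:415],None,fx=4,fy=4,interpolation=cv2.INTER_CUBIC))
z=c["z_map"]; print(z.min(),z.max(),(z==0).mean())
v,u=np.mgrid[0:420,0:560]
P=np.stack([(u-c["cx"])/c["fx"]*z,(v-c["cy"])/c["fy"]*z,z],-1); W=(P-c["t"])@c["R"]
np.save("W.npy",W)
h=W[150:300,265:415,2]; m=np.clip(h/0.3*255,0,255).astype(np.uint8)
cv2.imwrite("pics/h0z.png",cv2.resize(cv2.applyColorMap(m,cv2.COLORMAP_TURBO),None,fx=4,fy=4,interpolation=cv2.INTER_NEAREST))
E
```

```text
0.0 1.957751 0.004013605442176871
```

View pics/top0z.png

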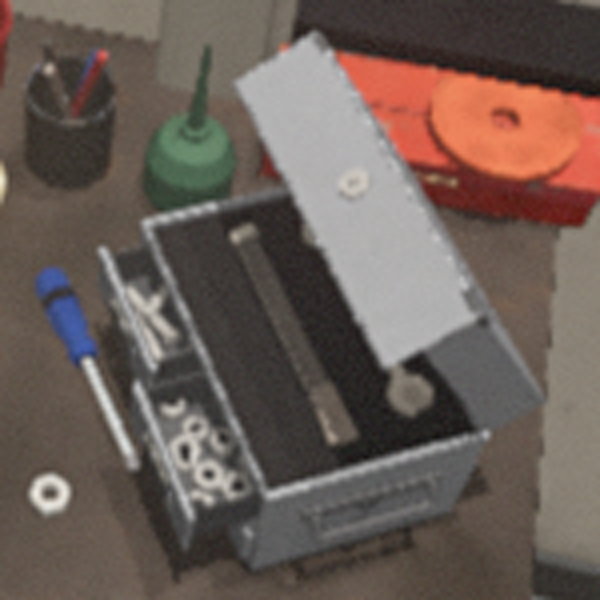

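View pics/h0z.png

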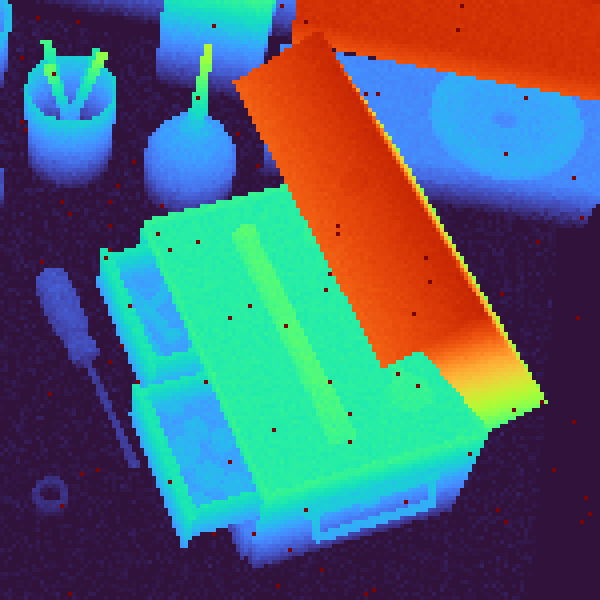

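The zoom (4x, offset 265,150) shows the following:
- The case rim's front corners are at crop (145,222) and (265,495), and the back right corner is at (488,432).
- The left drawer's front top edge runs from (100,250) to (142,383), and the right's from (133,388) to (183,545).
- The lid is up, with its apron facing the robot and its front corners near (320,35).
- A screwdriver lies in front of the drawers.

```bash
cat > h.py <<'E'
import numpy as np,cv2
c=np.load("top0.npz"); W=np.load("W.npy")
C=-c["R"].T@c["t"]
def ray(u,v,h):
    d=c["R"].T@np.array([(u-c["cx"])/c["fx"],(v-c["cy"])/c["fy"],1.]); return C+d*(h-C[2])/d[2]
def crop(x,y,h): return ray(265+(x+.5)/4-.5,150+(y+.5)/4-.5,h)
E
python3 - <<'E'
from h import *
fl,fr,br=[crop(*q,.113) for q in [(145,222),(265,495),(488,432)]]
print("rim",fl.round(4),fr.round(4),br.round(4),np.linalg.norm(fl-fr),np.linalg.norm(br-fr))
e=fl-fr; print("yaw of y axis",np.arctan2(e[1],e[0])-np.pi/2, "x",np.arctan2(*(br-fr)[[1,0]]))
for q in [(100,250),(142,383),(133,388),(183,545)]: print("dr",crop(*q,.102).round(4))
# front line by rim depth points: points in crop with height .104-.12
m=np.zeros(W.shape[:2],bool); m[150:300,265:415]=True
h=W[...,2]
m1=m&(h>.100)&(h<.125); 
n,l,s,_=cv2.connectedComponentsWithStats(m1.astype(np.uint8)); k=1+s[1:,4].argmax(); Q=W[l==k]; print(s[k],np.median(Q[:,2]))
hull=cv2.convexHull((Q[:,:2]*1000).astype(np.float32)); ap=cv2.approxPolyDP(hull,6,True); print(ap[:,0])
# lid points
m2=m&(h>.17)&(W[...,0]<1.0); n,l,s,_=cv2.connectedComponentsWithStats(m2.astype(np.uint8))
for i in range(1,n):
    if s[i,4]>60: print(i,s[i],W[l==i].min(0).round(3),W[l==i].max(0).round(3))
for q in [(100,250),(320,33),(237,85),(385,365),(480,318),(540,400),(488,432)]:
    u,v=265+q[0]//4,150+q[1]//4; print(q,W[v-1:v+2,u-1:u+2].reshape(-1,3).round(3)[[0,4,8]].tolist())
# shelf & bins
E
```

```text
rim [ 0.5735 -0.0801  0.113 ] [ 0.3905 -0.1942  0.113 ] [ 0.47   -0.3211  0.113 ] 0.2156635208928098 0.14969966071567448
yaw of y axis -1.013201736746178 x -1.0111411957317664
dr [ 0.5502 -0.0546  0.102 ]
dr [ 0.4546 -0.1049  0.102 ]
dr [ 0.4494 -0.1001  0.102 ]
dr [ 0.3508 -0.1528  0.102 ]
[ 300  196   90   81 3463] 0.10889123373726903
[[ 630.2819  -167.85393]
 [ 573.43414  -78.33059]
 [ 389.02438 -197.76228]
 [ 471.782   -325.14508]]
2 [ 323  150   92  100 4030] [-0.08  -0.342  0.17 ] [ 0.706 -0.122  0.975]
(100, 250) [[0.626, -0.04, 0.002], [0.55, -0.056, 0.103], [0.55, -0.059, 0.1]]
(320, 33) [[0.642, -0.166, 0.257], [0.628, -0.169, 0.268], [0.64, -0.172, 0.253]]
(237, 85) [[0.6, -0.122, 0.24], [0.599, -0.125, 0.238], [0.597, -0.128, 0.238]]
(385, 365) [[0.419, -0.238, 0.238], [0.417, -0.24, 0.239], [0.501, -0.257, 0.111]]
(480, 318) [[0.443, -0.281, 0.268], [0.443, -0.284, 0.265], [0.447, -0.287, 0.258]]
(540, 400) [[0.481, -0.342, 0.146], [-0.08, -0.161, 0.975], [0.882, -0.482, -0.457]]
(488, 432) [[0.469, -0.319, 0.116], [0.542, -0.343, -0.001], [0.537, -0.346, 0.002]]
```

```bash
cat >> h.py <<'E'
yaw=-1.0135; ax=np.array([np.cos(yaw),np.sin(yaw)]); ay=np.array([-ax[1],ax[0]])
O=np.array([.522,-.201])
def loc(P): d=P[...,:2]-O; return np.stack([d@ax,d@ay,P[...,2]],-1)
E
python3 - <<'E'
from h import *
L=loc(W)
m=np.zeros(W.shape[:2],bool); m[150:300,265:415]=True
Q=L[m]
for y in np.arange(-.115,.12,.01):
    b=Q[abs(Q[:,1]-y)<.005]
    d=b[(b[:,2]>.093)&(b[:,2]<.108)&(b[:,0]<-.085)&(b[:,0]>-.2)]
    r=b[(b[:,2]>.108)&(b[:,2]<.118)&(b[:,0]<-.05)]
    f=b[(b[:,2]>.06)&(b[:,2]<.096)&(b[:,0]<-.085)&(b[:,0]>-.2)]
    print(round(y,3),"drawer top xmin",np.sort(d[:,0])[:4].round(4),"rim",np.sort(r[:,0])[:3].round(4),'face',np.sort(f[:,0])[:3].round(4))
# lid panel: points h>.17
b=Q[(Q[:,2]>.15)&(abs(Q[:,1])<.12)&(Q[:,0]<.2)&(Q[:,0]>-.1)&(Q[:,2]<.32)]
print(b.min(0),b.max(0))
for y in [-.1,-.05,0,.05,.1]:
    s=b[abs(b[:,1]-y)<.004]; s=s[np.argsort(s[:,0])]; print(y,s[::max(1,len(s)//14)][:,[0,2]].round(3).tolist())
E
```

```text
-0.115 drawer top xmin [] rim [-0.0751 -0.0733 -0.0731] face []
-0.105 drawer top xmin [-0.1224 -0.1217 -0.1211 -0.1203] rim [-0.0757 -0.0756 -0.0755] face [-0.1224 -0.122  -0.1219]
-0.095 drawer top xmin [-0.1225 -0.1222 -0.1221 -0.1218] rim [-0.0758 -0.0758 -0.0752] face [-0.1228 -0.1223 -0.1222]
-0.085 drawer top xmin [-0.1228 -0.1226 -0.1225 -0.1223] rim [-0.0766 -0.0759 -0.0751] face [-0.123  -0.1225 -0.1223]
-0.075 drawer top xmin [-0.1225 -0.1225 -0.1221 -0.1216] rim [-0.076  -0.0754 -0.0753] face [-0.1235 -0.123  -0.1229]
-0.065 drawer top xmin [-0.1234 -0.1231 -0.1226 -0.1224] rim [-0.0768 -0.0766 -0.0765] face [-0.1239 -0.1234 -0.1234]
-0.055 drawer top xmin [-0.1227 -0.1224 -0.1224 -0.1218] rim [-0.0766 -0.0761 -0.0758] face [-0.124  -0.1239 -0.1238]
-0.045 drawer top xmin [-0.1234 -0.1229 -0.1225 -0.1225] rim [-0.0763 -0.0763 -0.0758] face [-0.1234 -0.1234 -0.1234]
-0.035 drawer top xmin [-0.1232 -0.123  -0.123  -0.1221] rim [-0.0772 -0.0769 -0.0763] face [-0.124  -0.1239 -0.1237]
-0.025 drawer top xmin [-0.1231 -0.1227 -0.1226 -0.1224] rim [-0.0768 -0.0758 -0.0758] face 
[... 2186 characters left out ...]
017, 0.245], [-0.012, 0.245], [-0.008, 0.248], [-0.005, 0.248], [-0.002, 0.252], [0.002, 0.258], [0.006, 0.259], [0.01, 0.261], [0.015, 0.262], [0.019, 0.265], [0.024, 0.267], [0.031, 0.264], [0.094, 0.158]]
0.05 [[-0.025, 0.24], [-0.014, 0.247], [-0.007, 0.248], [-0.0, 0.252], [0.008, 0.257], [0.014, 0.263], [0.023, 0.266], [0.061, 0.215], [0.141, 0.255], [0.145, 0.246], [0.148, 0.261], [0.152, 0.257], [0.159, 0.265], [0.171, 0.262], [0.181, 0.263]]
0.1 [[-0.026, 0.241], [-0.014, 0.243], [-0.002, 0.252], [0.01, 0.259], [0.02, 0.264], [0.058, 0.248], [0.064, 0.256], [0.068, 0.257], [0.072, 0.253], [0.085, 0.263], [0.099, 0.262], [0.115, 0.263], [0.132, 0.262], [0.149, 0.264], [0.167, 0.261]]
```

The drawer faces lie at local x = -0.123 (right) and -0.109 (left), and the rim front is at about -0.076. So they stand out about 47 and 33 mm. The lid's apron gives θ ≈ 1.05, and its predicted top edge (0.032, 0.269) matches what I measured. Next I'll measure the obstacles and the tool axes.

```bash
python3 - <<'E'
from h import *
from scipy.spatial.transform import Rotation as R
q=[.70042392,.09612196,.7005582,-.0968768]
r=R.from_quat(q,scalar_first=True).as_matrix(); print("tool axes cols\n",r.round(3))
tcp=np.array([.189,.6735,.2133]); cam=np.array([.125,.692,.384]); print("cam in tool",r.T@(cam-tcp))
# shelf
for u,v in [(348,105),(347,130),(350,128),(360,118),(388,140),(440,152),(111,140),(190,146),(205,150),(240,60),(225,90),(205,172),(208,212)]:
    print((u,v),np.median(W[v-1:v+2,u-1:u+2].reshape(-1,3),0).round(3))
m=(W[...,2]>.15)&(W[...,2]<1.2)&(W[...,0]>.3)
v,u=np.nonzero(m&(np.arange(560)[None]>335)&(np.arange(420)[:,None]<175))
Q=W[v,u]; 
Q=Q[(Q[:,0]<1.3)]
for x in np.arange(.5,.9,.03):
    b=Q[abs(Q[:,0]-x)<.015]
    if len(b): print("x",x.round(2),len(b),"y",b[:,1].min().round(3),b[:,1].max().round(3),"z",np.percentile(b[:,2],[2,50,98]).round(3))
v,u=np.nonzero(m&(np.arange(560)[None]>75)&(np.arange(560)[None]<245)&(np.arange(420)[:,None]<190)); Q=W[v,u]
print("bins");
for x in np.arange(.3,.9,.03):
    b=Q[abs(Q[:,0]-x)<.015]
    if len(b): print("x",x.round(2),len(b),"y",b[:,1].min().round(3),b[:,1].max().round(3),"z",np.percentile(b[:,2],[2,50,98]).round(3))
p=c["pixels"][:,:,::-1]; cv2.imwrite("pics/shelf.png",cv2.resize(p[60:200,70:410],None,fx=2.3,fy=2.3))
E
```

```text
tool axes cols
 [[-0.     0.27   0.963]
 [-0.001  0.963 -0.27 ]
 [-1.    -0.001 -0.   ]]
cam in tool [-0.17069762  0.00032114 -0.06662551]
(348, 105) [ 0.88  -0.146  0.233]
(347, 130) [ 0.737 -0.159  0.263]
(350, 128) [ 0.745 -0.166  0.263]
(360, 118) [ 0.791 -0.186  0.264]
(388, 140) [ 0.702 -0.264  0.285]
(440, 152) [ 0.701 -0.393  0.279]
(111, 140) [0.468 0.357 0.34 ]
(190, 146) [0.565 0.214 0.268]
(205, 150) [0.493 0.137 0.344]
(240, 60) [0.866 0.176 0.332]
(225, 90) [0.68  0.154 0.366]
(205, 172) [0.549 0.178 0.198]
(208, 212) [0.529 0.182 0.045]
x 0.59 139 y -0.198 -0.152 z [0.251 0.261 0.27 ]
x 0.62 92 y -0.203 -0.149 z [0.236 0.263 0.27 ]
x 0.65 1330 y -0.48 -0.15 z [0.244 0.262 0.265]
x 0.68 1371 y -0.594 -0.15 z [0.26  0.263 0.266]
x 0.71 9014 y -0.68 -0.15 z [0.262 0.353 0.442]
x 0.74 2629 y -0.686 -0.15 z [0.261 0.363 0.442]
x 0.77 1772 y -0.691 -0.15 z [0.261 0.413 0.443]
x 0.8 3156 y -0.695 -0.077 z [0.26  0.441 0.563]
x 0.83 1099 y -0.7 -0.13 z [0.261 0.439 0.444]
x 0.86 472 y -0.6 -0.13 z [0.253 0.263 0.498]
x 0.89 17455 y -0.651 -0.13 z [0.266 0.465 0.57 ]
bins
x 0.48 1387 y 0.134 0.377 z [0.302 0.33  0.358]
x 0.51 2859 y 0.134 0.391 z [0.314 0.54  0.565]
x 0.54 1508 y 0.136 0.392 z [0.155 0.391 0.591]
x 0.57 3780 y 0.138 0.395 z [0.266 0.394 0.616]
x 0.6 2389 y 0.14 0.393 z [0.272 0.365 0.616]
x 0.63 2050 y 0.143 0.395 z [0.278 0.48  0.597]
x 0.66 3122 y 0.146 0.396 z [0.287 0.509 0.58 ]
x 0.69 2055 y 0.149 0.658 z [0.164 0.375 0.572]
x 0.72 796 y 0.119 0.655 z [0.162 0.395 0.563]
x 0.75 588 y 0.154 0.65 z [0.3   0.447 0.553]
x 0.78 665 y 0.157 0.4 z [0.303 0.377 0.534]
x 0.81 600 y 0.159 0.402 z [0.308 0.374 0.521]
x 0.84 279 y 0.164 0.762 z [0.151 0.21  0.511]
x 0.87 1733 y 0.156 0.763 z [0.157 0.237 0.488]
```

View pics/shelf.png

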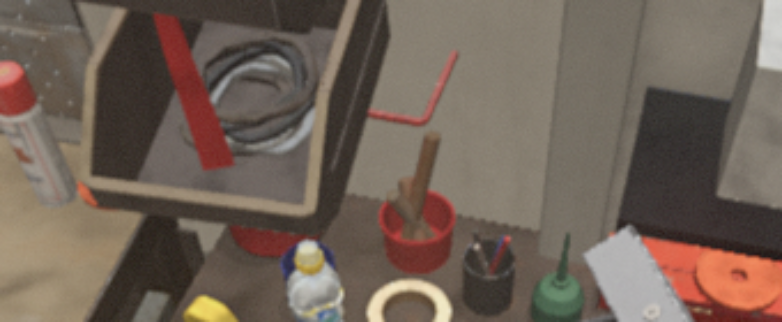

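The obstacles measure as follows:
- The bins' front face is at x ≈ 0.47, y 0.134 to 0.39, with the bottom at about 0.26.
- The shelf's front is at x ≈ 0.64, y below -0.15, z 0.24 to 0.263.

Plan:
1. Swing past the bins at x ≤ 0.42 with the narrow side of the gripper towards them.
2. Push both drawers at once. The open fingers sit at ±52 mm, which is mid-width on each drawer.

```bash
cat > g.py <<'E'
import numpy as np
from scipy.spatial.transform import Rotation as R
def conv(p0,q0,wps):
    r=R.from_quat(q0,scalar_first=True).as_matrix()
    z0=np.arctan2(r[1,2],r[0,2])
    for (x,y,z,a) in wps:
        d=r.T@(np.array([x,y,z])-p0)/.15
        t=-(a-z0)/(2*np.pi); t=(t+.5)%1-.5
        print((x,y,z,round(a,3)),"->",d.round(3).tolist(),round(t,4))
def now(wps):
    from workcell import manip
    o=manip.get_obs(); print("t",o["t"],o["tcp_pos"].round(4),o["force"].round(2),o["finger_gap"]); conv(o["tcp_pos"],o["ee_rot"],wps)
E
python3 -c "
from g import *
now([(.25,.535,.213,0)])"
```

```text
t 0.15 [0.1892 0.6736 0.2134] [-0.37 -0.6   0.12] 0.09125428983671549
(0.25, 0.535, 0.213, 0) -> [0.003, -0.78, 0.64] -0.0436
```

>>> move_arm:
  series:
    - [[0, -0.2, 0.16, -0.011, 1], [0, -0.4, 0.32, -0.022, 1], [0, -0.6, 0.48, -0.033, 1], [0, -0.78, 0.64, -0.044, 1], [0, -0.78, 0.64, -0.044, 1], [0, -0.78, 0.64, -0.044, 1]]

```text
t: 0.65
tcp_pos: [0.2507, 0.5342, 0.2141]
ee_rot: [0.707, -0.0, 0.707, 0.0]
force: [-0.4, -0.6, 0.6]
finger_gap: 0.0912
```

```bash
python3 -c "
from g import *
now([(.33,.40,.213,0),(.375,.255,.213,0),(.405,.14,.213,0)])
from workcell import manip;print(manip.get_obs()['qpos'].round(3),manip.get_obs()['ee_rot'].round(3))"
```

```text
t 0.65 [0.2507 0.5342 0.2141] [-0.39 -0.61  0.63] 0.09116874848197185
(0.33, 0.4, 0.213, 0) -> [0.007, -0.895, 0.528] 0.0001
(0.375, 0.255, 0.213, 0) -> [0.007, -1.862, 0.828] 0.0001
(0.405, 0.14, 0.213, 0) -> [0.007, -2.628, 1.027] 0.0001
[ 1.092  0.208  1.961  0.     0.973 -0.479] [ 0.707 -0.     0.707  0.   ]
```

>>> move_arm:
  series:
    - [[0, -0.22, 0.13, 0, 1], [0, -0.45, 0.26, 0, 1], [0, -0.67, 0.4, 0, 1], [0, -0.9, 0.53, 0, 1], [0, -0.9, 0.53, 0, 1]]

```text
t: 1.07
tcp_pos: [0.3317, 0.3973, 0.2138]
ee_rot: [0.707, -0.0, 0.707, -0.0]
force: [-0.4, 1.1, -0.5]
finger_gap: 0.0912
```

>>> move_arm:
  series:
    - [[0, -0.25, 0.08, 0, 1], [0, -0.5, 0.15, 0, 1], [0, -0.75, 0.23, 0, 1], [0, -1, 0.3, 0, 1], [0, -1, 0.3, 0, 1]]

```text
t: 1.48
tcp_pos: [0.3764, 0.2472, 0.2139]
ee_rot: [0.707, 0.0, 0.707, -0.001]
force: [-0.5, -0.4, -0.1]
finger_gap: 0.0913
```

```bash
python3 -c "
from g import *
now([(.405,.13,.213,0)])
from workcell import manip;print(manip.get_obs()['qpos'].round(3))"
```

```text
t 1.4833 [0.3764 0.2472 0.2139] [-0.54 -0.4  -0.05] 0.09129480579519439
(0.405, 0.13, 0.213, 0) -> [0.007, -0.781, 0.191] -0.0001
[ 5.300e-01 -3.000e-02  2.224e+00 -1.000e-03  9.480e-01 -1.040e+00]
```

>>> move_arm:
  series:
    - [[0, -0.2, 0.06, 0, 1], [0, -0.4, 0.12, 0, 1], [0, -0.6, 0.17, 0, 1], [0, -0.78, 0.22, 0, 1], [0, -0.78, 0.22, 0, 1]]

```text
t: 1.9
tcp_pos: [0.41, 0.1318, 0.2142]
ee_rot: [0.707, -0.0, 0.707, -0.0]
force: [-0.2, -0.2, 0.6]
finger_gap: 0.0913
```

>>> move_arm:
  series:
    - [[0, -0.25, 0.04, 0, 1], [0, -0.5, 0.08, 0, 1], [0, -0.75, 0.12, 0, 1], [0, -1, 0.17, 0, 1], [0, -1, 0.17, 0, 1]]

```text
t: 2.32
tcp_pos: [0.4365, -0.0197, 0.2145]
ee_rot: [0.708, 0.0, 0.707, -0.001]
force: [0.0, -0.2, -1.0]
finger_gap: 0.0912
```

```bash
python3 -c "
from g import *
now([(.437,-.065,.213,-1.0135)])
from workcell import manip;print(manip.get_obs()['qpos'].round(3))"
```

```text
t 2.3167 [ 0.4365 -0.0197  0.2145] [ 0.01 -0.2  -0.95] 0.09120320149913137
(0.437, -0.065, 0.213, -1.014) -> [0.01, -0.302, 0.004] 0.1611
[-9.800e-02 -5.700e-02  2.248e+00 -1.000e-03  9.490e-01 -1.667e+00]
```

>>> move_arm:
  series:
    - [[0, -0.1, 0, 0.018, 1], [0, -0.2, 0, 0.036, 1], [0, -0.3, 0, 0.054, 1], [0, -0.3, 0, 0.072, 1], [0, -0.3, 0, 0.09, 1], [0, -0.3, 0, 0.108, 1], [0, -0.3, 0, 0.126, 1], [0, -0.3, 0, 0.144, 1], [0, -0.3, 0, 0.161, 1], [0, -0.3, 0, 0.161, 1]]

```text
t: 3.15
tcp_pos: [0.4355, -0.06, 0.214]
ee_rot: [0.618, 0.343, 0.618, -0.343]
force: [0.3, 0.7, 0.6]
finger_gap: 0.0914
```

```bash
python3 -c "
from g import *
now([(.437,-.065,.066,-1.0135)])
from workcell import manip,eyes;import cv2;from h import loc
print(manip.get_obs()['qpos'].round(3),loc(manip.get_obs()['tcp_pos']))
c=eyes.capture('top');cv2.imwrite('pics/top1.png',cv2.resize(c['pixels'][120:320,220:440,::-1],None,fx=3,fy=3))
c=eyes.capture('wrist');cv2.imwrite('pics/wr1.png',c['pixels'][...,::-1])
"
```

```text
t 3.15 [ 0.4355 -0.06    0.214 ] [0.28 0.67 0.61] 0.09137153355938059
(0.437, -0.065, 0.066, -1.014) -> [0.987, -0.009, 0.034] -0.0
[-0.19  -0.051  2.243  0.     0.949 -0.747] [-0.16539853  0.00109763  0.21400411]
```

View pics/top1.png

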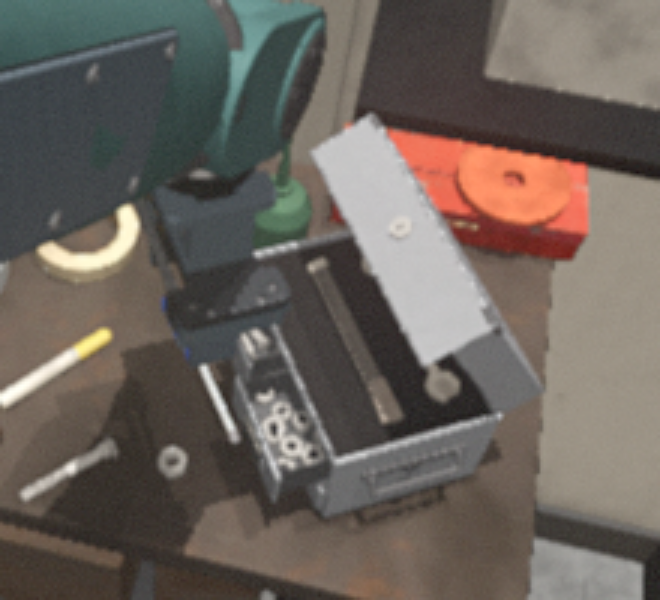

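View pics/wr1.png

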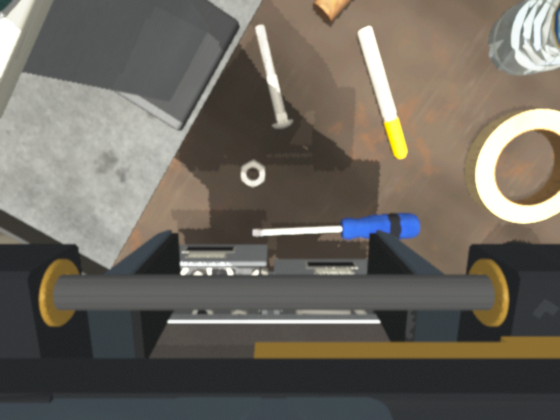

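The top view shows the gripper above the drawer fronts with the wrist clear of the lid. The wrist view shows the right drawer's front edge at row ~248 and the left's at ~263, spanning u 180 to 365, with the screwdriver at row 228. I'll check the wrist-view projection for consistency before lowering.

```bash
python3 -c "
from workcell import manip,eyes;import numpy as np
from h import loc,O,ax,ay
c=eyes.capture('wrist')
def pr(l):
    X=np.array([*(O+l[0]*ax+l[1]*ay),l[2]]);p=c['R']@X+c['t'];return (p[:2]/p[2]*c['fx']+[c['cx'],c['cy']]).round(1)
for l in [(-.123,-.103,.102),(-.123,0,.102),(-.109,0,.102),(-.109,.103,.102),(-.0765,-.11,.113),(-.0765,.11,.113),(-.165,0,.214),(-.165,.059,.214),(-.165,-.059,.214)]: print(l,pr(l))
z=c['z_map'];v,u=np.mgrid[0:420,0:560];P=np.stack([(u-c['cx'])/c['fx']*z,(v-c['cy'])/c['fy']*z,z],-1);W=(P-c['t'])@c['R'];L=loc(W)
for q in [(225,245),(320,264),(225,250),(320,268),(270,322),(165,240),(160,260),(170,250),(380,240),(390,255)]: print(q,L[q[1],q[0]].round(3))
t=(z>0)&(L[...,2]<.35)&(L[...,2]>.205)
for s in (-1,1):
    Q=L[t&(s*L[...,1]>0.03)&(abs(L[...,1])<.07)&(L[...,2]<.26)]; print(s,len(Q),Q.min(0),Q.max(0)) if len(Q) else 0
"
```

```text
(-0.123, -0.103, 0.102) [145.5 260.6]
(-0.123, 0, 0.102) [272.8 261.7]
(-0.109, 0, 0.102) [272.7 277.8]
(-0.109, 0.103, 0.102) [398.5 278.9]
(-0.0765, -0.11, 0.113) [136.5 319.4]
(-0.0765, 0.11, 0.113) [408.  321.7]
(-0.165, 0, 0.214) [272.8 264.1]
(-0.165, 0.059, 0.214) [393.3 265.2]
(-0.165, -0.059, 0.214) [152.2 263.1]
(225, 245) [-0.123 -0.044  0.06 ]
(320, 264) [-0.111  0.042  0.075]
(225, 250) [-0.124 -0.042  0.078]
(320, 268) [-0.109  0.041  0.081]
(270, 322) [-0.076 -0.002  0.114]
(165, 240) [-0.181 -0.048  0.226]
(160, 260) [-0.178 -0.046  0.244]
(170, 250) [-0.177 -0.045  0.23 ]
(380, 240) [-0.181  0.048  0.225]
(390, 255) [-0.181  0.047  0.244]
-1 2245 [-0.18289419 -0.05739895  0.21340991] [-0.14737715 -0.04465326  0.25996598]
1 2239 [-0.18387928  0.0454363   0.21321081] [-0.14909515  0.05745729  0.25999875]
```

>>> move_arm:
  series:
    - [[0.2, 0, 0, 0, 1], [0.4, 0, 0, 0, 1], [0.6, 0, 0, 0, 1], [0.8, 0, 0, 0, 1], [0.98, 0, 0, 0, 1], [0.98, 0, 0, 0, 1], [0.98, 0, 0, 0, 1]]

```text
t: 3.88
tcp_pos: [0.4341, -0.0608, 0.0665]
ee_rot: [0.618, 0.341, 0.62, -0.341]
force: [0.3, -0.8, 0.9]
finger_gap: 0.0909
```

```bash
python3 -c "
from g import *
now([])
from workcell import manip,eyes;import cv2;from h import loc
print(manip.get_obs()['qpos'].round(3),loc(manip.get_obs()['tcp_pos']))
c=eyes.capture('top');cv2.imwrite('pics/top2.png',cv2.resize(c['pixels'][120:320,220:440,::-1],None,fx=3,fy=3))
"
```

```text
t 3.8833 [ 0.4341 -0.0608  0.0665] [ 0.32 -0.79  0.91] 0.09094942513770746
[-0.192  0.232  2.3    0.     0.612 -0.756] [-0.16546088 -0.00048811  0.06648043]
```

View pics/top2.png

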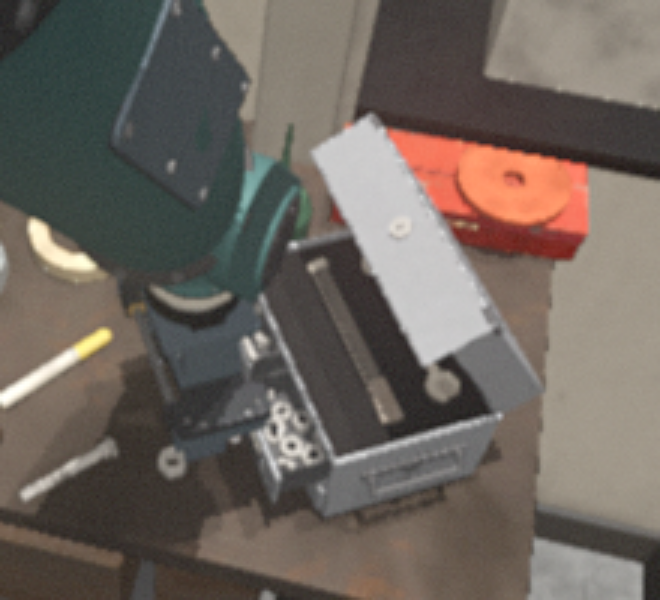

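```bash
python3 -c "
from workcell import manip,eyes;import numpy as np
from h import loc,O,ax,ay
tc=loc(manip.get_obs()['tcp_pos']); print(tc)
c=eyes.capture('top')
z=c['z_map'];v,u=np.mgrid[0:420,0:560];P=np.stack([(u-c['cx'])/c['fx']*z,(v-c['cy'])/c['fy']*z,z],-1);W=(P-c['t'])@c['R'];L=loc(W)
m=(z>0)&(u>255)&(u<330)&(L[...,0]<-.027)&(L[...,2]>.12)
Q=L[m]
for h in np.arange(.13,.6,.02):
    b=Q[abs(Q[:,2]-h)<.01]
    if len(b): i=b[:,0].argmax(); print(round(h,2),len(b),'xmax rel tcp',(b[i,0]-tc[0]).round(3),'at y',b[i,1].round(3), 'y range',b[:,1].min().round(3),b[:,1].max().round(3))
"
```

```text
[-0.16477101  0.00020557  0.06762416]
0.13 9 xmax rel tcp -0.014 at y 0.049 y range 0.047 0.055
0.15 92 xmax rel tcp 0.038 at y -0.08 y range -0.082 0.079
0.17 244 xmax rel tcp 0.038 at y -0.086 y range -0.088 0.079
0.19 600 xmax rel tcp 0.137 at y 0.421 y range -0.09 0.426
0.21 121 xmax rel tcp 0.138 at y 0.424 y range -0.051 0.433
0.23 147 xmax rel tcp 0.137 at y 0.424 y range -0.05 0.436
0.25 535 xmax rel tcp 0.138 at y 0.072 y range -0.052 0.44
0.27 123 xmax rel tcp 0.137 at y 0.421 y range -0.04 0.444
0.29 219 xmax rel tcp 0.138 at y 0.425 y range -0.385 0.45
0.31 146 xmax rel tcp 0.138 at y 0.425 y range -0.389 0.452
0.33 230 xmax rel tcp 0.137 at y 0.426 y range -0.391 0.454
0.35 333 xmax rel tcp 0.138 at y 0.421 y range -0.394 0.453
0.37 417 xmax rel tcp 0.137 at y 0.422 y range -0.396 0.45
0.39 244 xmax rel tcp 0.137 at y 0.426 y range -0.392 0.447
0.41 413 xmax rel tcp 0.137 at y 0.428 y range -0.109 0.445
0.43 291 xmax rel tcp 0.138 at y 0.424 y range -0.113 0.442
0.45 315 xmax rel tcp 0.137 at y 0.426 y range -0.123 0.441
0.47 172 xmax rel tcp 0.137 at y 0.419 y range -0.136 0.439
0.49 191 xmax rel tcp 0.138 at y 0.423 y range -0.147 0.44
0.51 195 xmax rel tcp 0.138 at y 0.426 y range -0.156 0.438
0.53 169 xmax rel tcp -0.018 at y -0.109 y range -0.167 -0.109
0.55 181 xmax rel tcp -0.024 at y -0.116 y range -0.177 -0.116
0.57 198 xmax rel tcp -0.031 at y -0.131 y range -0.186 -0.13
0.59 259 xmax rel tcp -0.032 at y -0.138 y range -0.196 -0.138
```

```bash
python3 -c "
from workcell import manip,eyes;import numpy as np
from h import loc,O,ax,ay
tc=loc(manip.get_obs()['tcp_pos'])
c=eyes.capture('top')
z=c['z_map'];v,u=np.mgrid[0:420,0:560];P=np.stack([(u-c['cx'])/c['fx']*z,(v-c['cy'])/c['fy']*z,z],-1);W=(P-c['t'])@c['R'];L=loc(W)
m=(z>0)&(L[...,0]<-.027)&(L[...,0]>-.3)&(L[...,2]>.12)&(abs(L[...,1])<.14)&(u<325)
Q=L[m]
for h in np.arange(.19,.6,.02):
    b=Q[abs(Q[:,2]-h)<.01]
    if len(b): i=b[:,0].argsort()[-3:]; print(round(h,2),len(b),'xmax rel tcp',(b[i,0]-tc[0]).round(3),'at y',b[i,1].round(3))
"
```

```text
0.19 595 xmax rel tcp [0.038 0.038 0.039] at y [-0.08  -0.067 -0.072]
0.21 97 xmax rel tcp [0.021 0.022 0.022] at y [-0.049 -0.049 -0.048]
0.23 117 xmax rel tcp [0.027 0.029 0.032] at y [-0.049 -0.048 -0.047]
0.25 484 xmax rel tcp [0.038 0.038 0.038] at y [-0.043 -0.036 -0.041]
0.27 52 xmax rel tcp [0.012 0.014 0.015] at y [-0.037 -0.037 -0.035]
0.29 132 xmax rel tcp [0.009 0.012 0.028] at y [-0.037 -0.036 -0.057]
0.31 21 xmax rel tcp [0.049 0.053 0.06 ] at y [-0.042 -0.038 -0.029]
0.33 70 xmax rel tcp [0.066 0.068 0.071] at y [-0.022 -0.019 -0.015]
0.35 113 xmax rel tcp [0.069 0.071 0.071] at y [-0.017 -0.011 -0.011]
0.37 154 xmax rel tcp [0.064 0.065 0.069] at y [-0.018 -0.017 -0.013]
0.39 120 xmax rel tcp [0.055 0.057 0.058] at y [-0.028 -0.026 -0.025]
0.41 353 xmax rel tcp [0.047 0.047 0.047] at y [-0.036 -0.035 -0.036]
0.43 198 xmax rel tcp [0.034 0.036 0.037] at y [-0.05  -0.048 -0.047]
0.45 231 xmax rel tcp [0.027 0.027 0.028] at y [-0.059 -0.058 -0.055]
0.47 97 xmax rel tcp [0.006 0.006 0.007] at y [-0.06  -0.058 -0.056]
0.49 85 xmax rel tcp [-0.013 -0.012 -0.011] at y [-0.101 -0.099 -0.098]
0.51 62 xmax rel tcp [-0.018 -0.018 -0.015] at y [-0.11  -0.109 -0.105]
0.53 41 xmax rel tcp [-0.019 -0.019 -0.019] at y [-0.11 -0.11 -0.11]
0.55 30 xmax rel tcp [-0.027 -0.024 -0.019] at y [-0.125 -0.115 -0.104]
0.57 14 xmax rel tcp [-0.033 -0.032 -0.032] at y [-0.131 -0.13  -0.131]
```

The arm's envelope clears the lid: the body reaches 38 mm ahead of the TCP up to z 0.25, and the wrist housing reaches 70 mm only above 0.3. Now I'll push.

>>> move_arm:
  series:
    - [[0, 0, 0.06, 0, 1], [0, 0, 0.1, 0, 1], [0, 0, 0.13, 0, 1], [0, 0, 0.16, 0, 1], [0, 0, 0.19, 0, 1], [0, 0, 0.22, 0, 1], [0, 0, 0.25, 0, 1], [0, 0, 0.28, 0, 1], [0, 0, 0.31, 0, 1], [0, 0, 0.34, 0, 1], [0, 0, 0.37, 0, 1], [0, 0, 0.4, 0, 1], [0, 0, 0.42, 0, 1], [0, 0, 0.44, 0, 1], [0, 0, 0.44, 0, 1], [0, 0, 0.44, 0, 1]]

```text
t: 5.37
tcp_pos: [0.4702, -0.1173, 0.067]
ee_rot: [0.619, 0.342, 0.619, -0.342]
force: [-0.0, 0.5, -0.9]
finger_gap: 0.0911
```

```bash
cat > chk.py <<'E'
from workcell import manip,eyes;import numpy as np,cv2,sys
from h import loc,O,ax,ay
o=manip.get_obs(); print(o["t"],"tcp loc",loc(o['tcp_pos']).round(4),"F loc",(o["force"][:2]@ax).round(2),(o["force"][:2]@ay).round(2),o["force"][2].round(2),"T",o["ft_torque"].round(2))
c=eyes.capture('wrist'); cv2.imwrite(f'pics/{sys.argv[1]}.png',c['pixels'][...,::-1])
for n in ("wrist","top"):
    c=eyes.capture(n)
    z=c['z_map'];v,u=np.mgrid[0:420,0:560];P=np.stack([(u-c['cx'])/c['fx']*z,(v-c['cy'])/c['fy']*z,z],-1);L=loc((P-c['t'])@c['R'])
    for nm,s in (("right",-1),("left",1)):
        for lo,hi in ((.01,.035),(.07,.1)):
            m=(z>0)&(L[...,2]>.064)&(L[...,2]<.1)&(s*L[...,1]>lo)&(s*L[...,1]<hi)&(L[...,0]>-.135)&(L[...,0]<-.065)
            if m.sum()>5: print(n,nm,lo,m.sum(),np.percentile(L[m][:,0],[10,30,50,70]).round(4))
        m=(z>0)&(L[...,2]>.109)&(L[...,2]<.117)&(s*L[...,1]>.01)&(s*L[...,1]<.1)&(L[...,0]>-.085)&(L[...,0]<-.07)
        if m.sum()>5: print("  rim",np.percentile(L[m][:,0],[5,20,50]).round(4))
E
python3 chk.py w2
```

```text
5.3667 tcp loc [-0.0984  0.0003  0.067 ] F loc -0.44 0.27 -0.89 T [-0.07  0.06 -0.03]
wrist right 0.01 1420 [-0.0808 -0.0805 -0.0803 -0.0802]
  rim [-0.0838 -0.0775 -0.077 ]
wrist left 0.01 1398 [-0.0809 -0.0806 -0.0804 -0.0803]
  rim [-0.0846 -0.0845 -0.0842]
top right 0.07 52 [-0.08   -0.0796 -0.0792 -0.0789]
  rim [-0.076  -0.0756 -0.0751]
```

View pics/w2.png

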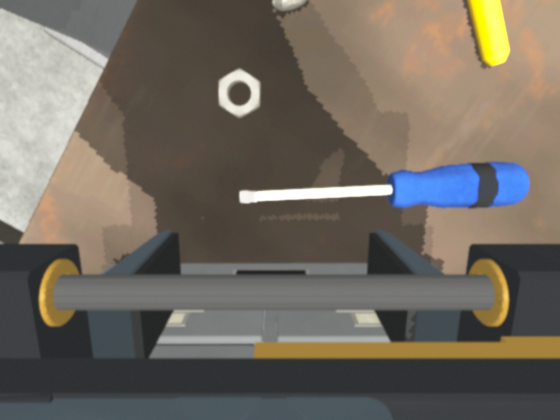

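Both drawer fronts are level at local x ≈ -0.080, 3–4 mm ahead of the rim, and nothing on the table has moved. I'll push the rest gently and watch the force.

>>> move_arm:
  series:
    - [[0, 0, 0.007, 0, 1], [0, 0, 0.014, 0, 1], [0, 0, 0.02, 0, 1], [0, 0, 0.02, 0, 1]]

```text
t: 5.85
tcp_pos: [0.4715, -0.1196, 0.067]
ee_rot: [0.619, 0.342, 0.619, -0.342]
force: [-0.7, 3.4, 1.2]
finger_gap: 0.0912
```

>>> move_arm:
  series:
    - [[0, 0, 0.004, 0, 1], [0, 0, 0.008, 0, 1], [0, 0, 0.008, 0, 1]]

```text
t: 6.1
tcp_pos: [0.472, -0.1205, 0.0669]
ee_rot: [0.619, 0.342, 0.619, -0.342]
force: [-2.6, 6.8, 3.9]
finger_gap: 0.0911
```

>>> move_arm:
  series:
    - [[0, 0, 0.004, 0, 1], [0, 0, 0.008, 0, 1], [0, 0, 0.008, 0, 1]]

```text
t: 6.35
tcp_pos: [0.4719, -0.1206, 0.0669]
ee_rot: [0.618, 0.342, 0.62, -0.341]
force: [-5.4, 18.8, 12.0]
finger_gap: 0.0912
```

>>> move_arm:
  series:
    - [[0, 0, 0.004, 0, 1], [0, 0, 0.008, 0, 1], [0, 0, 0.008, 0, 1]]

```text
t: 6.6
tcp_pos: [0.4719, -0.1206, 0.0668]
ee_rot: [0.618, 0.342, 0.621, -0.341]
force: [-9.1, 32.4, 20.6]
finger_gap: 0.091
```

```bash
python3 chk.py w3
```

```text
6.6 tcp loc [-0.0947 -0.      0.0668] F loc -32.29 9.38 20.59 T [4.96 0.69 1.03]
wrist right 0.01 1343 [-0.0773 -0.077  -0.0769 -0.0767]
  rim [-0.0819 -0.0773 -0.0767]
wrist left 0.01 1350 [-0.0776 -0.0773 -0.0772 -0.077 ]
  rim [-0.0848 -0.0845 -0.0833]
top right 0.07 52 [-0.0763 -0.076  -0.0759 -0.0755]
  rim [-0.0762 -0.0758 -0.0753]
```

It has hit a hard stop at 32 N, with both fronts flush with the rim (-0.077). The torque suggests the left side carries more of the load, so I'll press each drawer singly with shut fingers to be sure.

>>> move_arm:
  series:
    - [[0, 0, -0.03, 0, 1], [0, 0, -0.1, 0, 1], [0, 0, -0.15, 0, 1], [0, -0.17, -0.15, 0, 0], [0, -0.34, -0.15, 0, 0], [0, -0.34, -0.15, 0, 0], [0, -0.34, -0.15, 0, 0], [0, -0.34, -0.15, 0, 0], [0, -0.34, -0.15, 0, 0], [0, -0.34, -0.15, 0, 0], [0, -0.34, -0.15, 0, 0], [0, -0.34, -0.15, 0, 0]]

```text
t: 7.75
tcp_pos: [0.4185, -0.1306, 0.0669]
ee_rot: [0.619, 0.342, 0.619, -0.342]
force: [0.8, 0.0, 0.2]
finger_gap: 0.0338
```

```bash
python3 chk.py w4
```

```text
7.75 tcp loc [-0.1145 -0.0506  0.0669] F loc 0.38 0.7 0.19 T [-0.05  0.01 -0.03]
wrist right 0.01 552 [-0.1322 -0.132  -0.1318 -0.1306]
wrist right 0.07 292 [-0.1321 -0.1319 -0.1318 -0.1317]
wrist left 0.07 393 [-0.0786 -0.0782 -0.0778 -0.0775]
top right 0.07 8 [-0.1314 -0.1308 -0.1298 -0.1289]
```

View pics/w4.png

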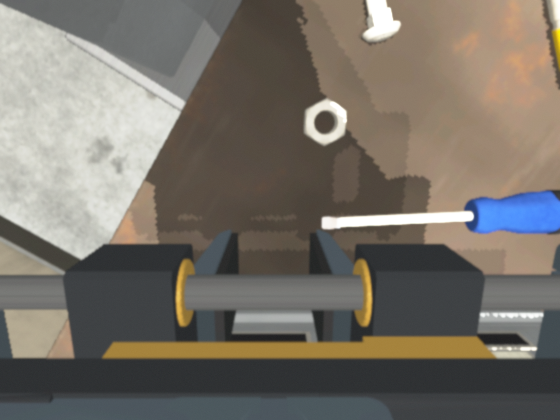

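The fingers are still shutting, at 34 mm apart and centred on the right drawer. Nothing else has been disturbed. Next I'll press the right drawer.

>>> move_arm:
  series:
    - [[0, 0, 0.0, 0, 0], [0, 0, 0.03, 0, 0], [0, 0, 0.06, 0, 0], [0, 0, 0.09, 0, 0], [0, 0, 0.12, 0, 0], [0, 0, 0.13, 0, 0], [0, 0, 0.138, 0, 0], [0, 0, 0.144, 0, 0], [0, 0, 0.148, 0, 0], [0, 0, 0.148, 0, 0]]

```text
t: 8.73
tcp_pos: [0.4285, -0.1479, 0.0666]
ee_rot: [0.617, 0.342, 0.621, -0.342]
force: [-4.4, 24.0, 13.8]
finger_gap: 0.0008
```

```bash
python3 chk.py w5
```

```text
8.7333 tcp loc [-0.0945 -0.0513  0.0666] F loc -22.73 8.96 13.78 T [3.32 0.62 0.12]
wrist left 0.01 1388 [-0.0776 -0.0773 -0.0771 -0.077 ]
wrist left 0.07 20 [-0.0781 -0.0779 -0.0777 -0.0775]
  rim [-0.0778 -0.0774 -0.077 ]
```

The right drawer is solid at its stop (23 N, TCP x -0.0945). Now the left one.

>>> move_arm:
  series:
    - [[0, 0, -0.05, 0, 0], [0, 0, -0.1, 0, 0], [0, 0.22, -0.1, 0, 0], [0, 0.45, -0.1, 0, 0], [0, 0.68, -0.1, 0, 0], [0, 0.68, -0.1, 0, 0], [0, 0.68, -0.06, 0, 0], [0, 0.68, -0.03, 0, 0], [0, 0.68, -0.015, 0, 0], [0, 0.68, -0.007, 0, 0], [0, 0.68, -0.003, 0, 0], [0, 0.68, 0.0, 0, 0], [0, 0.68, 0.0, 0, 0]]

```text
t: 9.97
tcp_pos: [0.5143, -0.0938, 0.0668]
ee_rot: [0.617, 0.343, 0.62, -0.342]
force: [-5.6, 31.1, 13.0]
finger_gap: 0.0003
```

```bash
python3 chk.py w6
```

```text
9.9667 tcp loc [-0.0951  0.0502  0.0668] F loc -29.31 11.7 12.96 T [4.57 0.62 0.22]
wrist right 0.01 1365 [-0.0773 -0.077  -0.0769 -0.0767]
wrist right 0.07 51 [-0.0775 -0.0772 -0.077  -0.0768]
  rim [-0.0774 -0.0771 -0.0768]
  rim [-0.0781 -0.078  -0.0779]
top right 0.01 37 [-0.0771 -0.0764 -0.0762 -0.076 ]
top right 0.07 50 [-0.0767 -0.0759 -0.0756 -0.0753]
  rim [-0.0765 -0.0762 -0.0752]
```

View pics/w6.png

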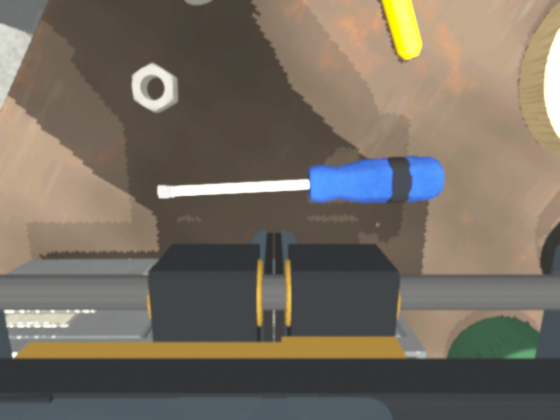

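Both drawers are home: each stops solid at about 0.0946 ± 0.0003, and the wrist view shows the fronts flush and the nut and screwdriver untouched. I'll retreat, rise and go over the lid.

>>> move_arm:
  series:
    - [[0, 0, -0.08, 0, 0], [0, 0, -0.2, 0, 0], [-0.1, -0.1, -0.2, 0, 0], [-0.3, -0.33, -0.2, 0, 0], [-0.5, -0.33, -0.2, 0, 0], [-0.75, -0.33, -0.2, 0, 0], [-1, -0.33, -0.2, 0, 0], [-1, -0.33, -0.2, 0, 0]]

```text
t: 10.78
tcp_pos: [0.4607, -0.0978, 0.2234]
ee_rot: [0.622, 0.343, 0.616, -0.342]
force: [1.9, -0.7, 1.2]
finger_gap: 0.0004
```

>>> move_arm:
  series:
    - [[-0.25, 0, 0, 0, 0], [-0.5, 0, 0, 0, 0], [-0.75, 0, 0, 0, 0], [-0.75, 0, 0, 0, 0]]

```text
t: 11.12
tcp_pos: [0.4604, -0.0975, 0.3362]
ee_rot: [0.622, 0.343, 0.616, -0.341]
force: [0.7, -0.1, 1.5]
finger_gap: 0.0002
```

```bash
python3 chk.py w7;python3 - <<'E'
from h import *; from g import now
from workcell import eyes
c=eyes.capture('top');cv2.imwrite('pics/top7.png',cv2.resize(c['pixels'][120:320,220:440,::-1],None,fx=3,fy=3))
z=c['z_map'];v,u=np.mgrid[0:420,0:560];P=np.stack([(u-c['cx'])/c['fx']*z,(v-c['cy'])/c['fy']*z,z],-1);L=loc((P-c['t'])@c['R'])
b=L[(L[...,2]>.23)&(L[...,2]<.29)&(L[...,1]>-.1)&(L[...,1]<.0)&(L[...,0]<.05)&(L[...,0]>-.04)]
print(np.percentile(b[:,0],[.5,99.5]),np.percentile(b[:,2],[.5,99.5]))
P=O+.085*ax; now([(*P,.36,-1.0135)])
E
```

```text
11.1167 tcp loc [-0.1204  0.0024  0.3362] F loc 0.41 0.55 1.55 T [-0.11 -0.05  0.08]
wrist right 0.01 171 [-0.0771 -0.0769 -0.0768 -0.0766]
wrist right 0.07 200 [-0.0771 -0.0766 -0.0764 -0.0763]
  rim [-0.0768 -0.0766 -0.0763]
wrist left 0.01 170 [-0.0777 -0.0772 -0.0771 -0.077 ]
wrist left 0.07 199 [-0.0778 -0.0776 -0.0775 -0.0774]
  rim [-0.0777 -0.0773 -0.0766]
top right 0.01 33 [-0.0765 -0.0762 -0.0759 -0.0757]
top right 0.07 50 [-0.0765 -0.0761 -0.0758 -0.0754]
  rim [-0.0767 -0.076  -0.075 ]
top left 0.01 32 [-0.0771 -0.0767 -0.0765 -0.0761]
top left 0.07 38 [-0.0778 -0.0773 -0.0771 -0.077 ]
  rim [-0.0776 -0.0769 -0.0759]
[-0.02471049  0.04297102] [0.2370318  0.26990771]
t 11.3167 [ 0.4575 -0.0964  0.3281] [ 0.17  0.14 -0.24] 0.00048890019292089
(np.float64(0.5669559524577028), np.float64(-0.27313849415271135), 0.36, -1.014) -> [-0.214, -0.009, 1.386] 0.0006
```

View pics/top7.png

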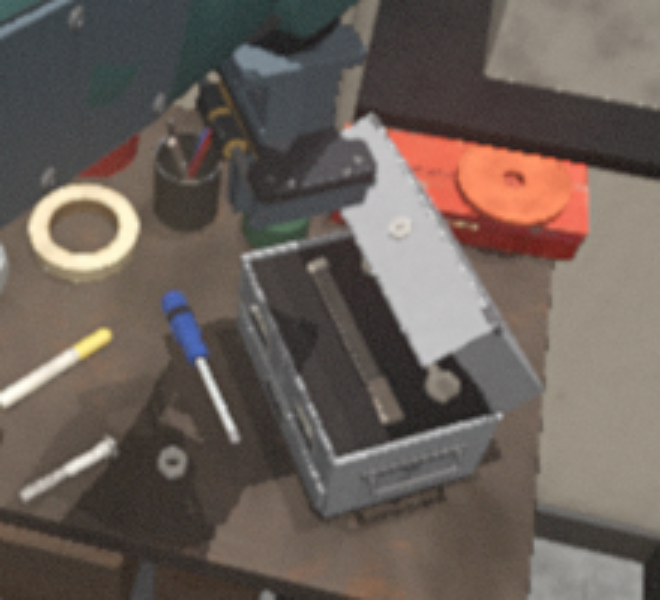

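Both drawers are flush with the rim and nothing on the table has moved. Next, over the lid at z ≈ 0.35.

>>> move_arm:
  series:
    - [[-0.15, 0, 0, 0, 0], [-0.15, 0, 0.2, 0, 0], [-0.15, 0, 0.45, 0, 0], [-0.15, 0, 0.7, 0, 0], [-0.15, 0, 0.95, 0, 0], [-0.15, 0, 0.95, 0, 0]]

```text
t: 11.82
tcp_pos: [0.5359, -0.2208, 0.3494]
ee_rot: [0.618, 0.342, 0.619, -0.343]
force: [-0.6, 0.4, -1.4]
finger_gap: 0.0008
```

>>> move_arm:
  series:
    - [[0, 0, 0.2, 0, 0], [0, 0, 0.4, 0, 0], [0, 0, 0.46, 0, 0], [0, 0, 0.46, 0, 0], [0, 0, 0.46, 0, 0]]

```text
t: 12.23
tcp_pos: [0.5703, -0.2747, 0.3503]
ee_rot: [0.618, 0.342, 0.62, -0.342]
force: [0.4, 0.2, -0.3]
finger_gap: 0.0005
```

```bash
python3 - <<'E'
from h import *; from g import now
from workcell import eyes,manip
print(loc(manip.get_obs()["tcp_pos"]),manip.get_obs()["qpos"].round(2))
for n in("top","wrist"):
    c=eyes.capture(n);cv2.imwrite(f'pics/{n}8.png',c['pixels'][...,::-1] if n=="wrist" else cv2.resize(c['pixels'][90:290,220:440,::-1],None,fx=3,fy=3))
P=O+.085*ax; now([(*P,.245,-1.0135)])
E
```

```text
[0.08813877 0.00200556 0.35029793] [-0.49  0.14  1.77  0.    1.23 -1.05]
t 12.3333 [ 0.5704 -0.2742  0.3512] [0.46 0.55 0.36] 0.00019737986622210527
(np.float64(0.5669559524577028), np.float64(-0.27313849415271135), 0.245, -1.014) -> [0.708, -0.015, -0.017] 0.0008
```

View pics/top8.png

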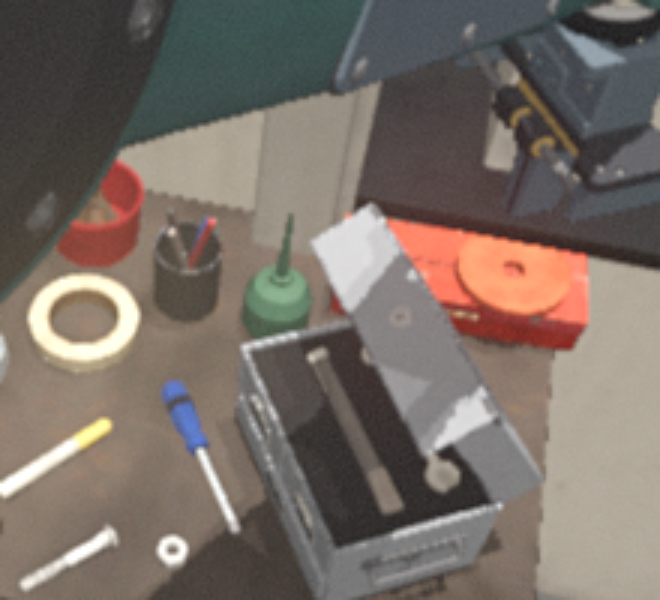

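View pics/wrist8.png

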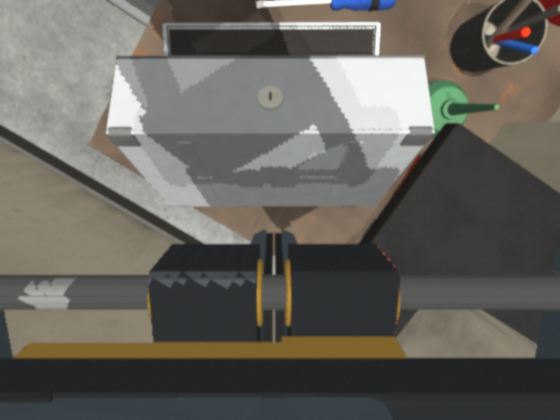

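The top and wrist views show the fingers behind the lid panel, with the lid's top edge at row 130, the panel's foot at row 205 and the fingertips at row ~235. The shelf edge is lower right and clear. Now I'll descend behind the lid.

>>> move_arm:
  series:
    - [[0.2, 0, 0, 0, 0], [0.4, 0, 0, 0, 0], [0.55, 0, 0, 0, 0], [0.68, 0, 0, 0, 0], [0.68, 0, 0, 0, 0], [0.68, 0, 0, 0, 0]]

```text
t: 12.83
tcp_pos: [0.5706, -0.2743, 0.2498]
ee_rot: [0.619, 0.342, 0.62, -0.342]
force: [0.0, -0.2, 1.3]
finger_gap: 0.0003
```

```bash
python3 - <<'E'
from h import *; from g import now
from workcell import eyes,manip
o=manip.get_obs();l=loc(o["tcp_pos"]);print(l,o["force"])
c=eyes.capture("wrist");cv2.imwrite('pics/wrist9.png',c['pixels'][...,::-1])
for th in [1.05,1.0,.95,.9,.8,.7,.6,.5,.4,.3,.2,.1,.05,0]:
    s,k=np.sin(th),np.cos(th)
    x=.0735-.137*k+.04*s+.0165; z=.113+.137*s+.04*k
    print(th,"tcp",round(x,4),round(z,4),"-> dx,dz",round(-(z-l[2])/.15,3),round((x-l[0])/.15,3))
E
```

```text
[0.08788039 0.00247603 0.24979003] [ 0.03125695 -0.19532809  1.34329399]
1.05 tcp 0.0565 0.2517 -> dx,dz -0.013 -0.209
1.0 tcp 0.0496 0.2499 -> dx,dz -0.001 -0.255
0.95 tcp 0.0428 0.2477 -> dx,dz 0.014 -0.3
0.9 tcp 0.0362 0.2452 -> dx,dz 0.031 -0.345
0.8 tcp 0.0232 0.2391 -> dx,dz 0.071 -0.431
0.7 tcp 0.011 0.2319 -> dx,dz 0.12 -0.513
0.6 tcp -0.0005 0.2234 -> dx,dz 0.176 -0.589
0.5 tcp -0.0111 0.2138 -> dx,dz 0.24 -0.66
0.4 tcp -0.0206 0.2032 -> dx,dz 0.311 -0.723
0.3 tcp -0.0291 0.1917 -> dx,dz 0.387 -0.78
0.2 tcp -0.0363 0.1794 -> dx,dz 0.469 -0.828
0.1 tcp -0.0423 0.1665 -> dx,dz 0.555 -0.868
0.05 tcp -0.0448 0.1598 -> dx,dz 0.6 -0.885
0 tcp -0.047 0.153 -> dx,dz 0.645 -0.899
```

View pics/wrist9.png

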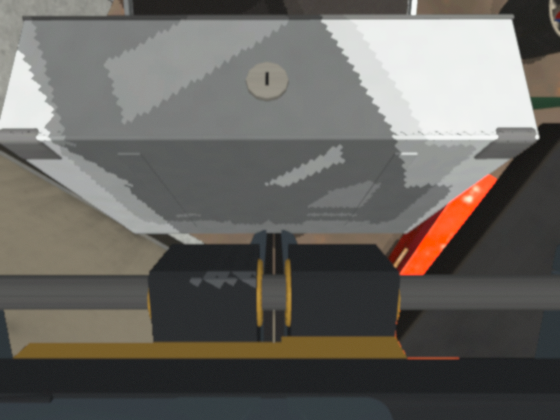

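The panel is just in front of the fingertips and mid-width is lined up at u ≈ 270. I'll start the arc.

>>> move_arm:
  series:
    - [[0, 0, -0.1, 0, 0], [0, 0, -0.16, 0, 0], [-0.01, 0, -0.2, 0, 0], [0, 0, -0.225, 0, 0], [0, 0, -0.25, 0, 0], [0.01, 0, -0.28, 0, 0], [0.015, 0, -0.3, 0, 0], [0.023, 0, -0.32, 0, 0], [0.031, 0, -0.345, 0, 0], [0.031, 0, -0.345, 0, 0]]

```text
t: 13.72
tcp_pos: [0.5434, -0.2309, 0.2451]
ee_rot: [0.619, 0.342, 0.619, -0.342]
force: [2.0, -0.7, 3.9]
finger_gap: 0.0007
```

```bash
cat > lid.py <<'E'
from h import *
from workcell import eyes,manip
import sys
o=manip.get_obs();l=loc(o["tcp_pos"]);print(o["t"],l.round(4),"F loc",(o["force"][:2]@ax).round(1),(o["force"][:2]@ay).round(1),o["force"][2].round(1))
for n in ("wrist","top"):
    c=eyes.capture(n);cv2.imwrite(f'pics/{n}{sys.argv[1]}.png',c['pixels'][...,::-1] if n=="wrist" else cv2.resize(c['pixels'][120:320,220:440,::-1],None,fx=3,fy=3))
    z=c['z_map'];v,u=np.mgrid[0:420,0:560];P=np.stack([(u-c['cx'])/c['fx']*z,(v-c['cy'])/c['fy']*z,z],-1);L=loc((P-c['t'])@c['R'])
    # panel points away from fingers
    m=(z>0)&(abs(L[...,1])>.035)&(abs(L[...,1])<.1)&(L[...,2]>.14)&(L[...,2]<.29)&(L[...,0]>-.1)&(L[...,0]<.1)
    # radial/outward test: outward coord 40mm -> theta for each pt
    dx=.0735-L[...,0]; dz=L[...,2]-.113; r2=dx**2+dz**2
    m&=(r2>.06**2)&(r2<.163**2)
    th=np.arctan2(dz,dx)-np.arcsin(np.clip(.04/np.sqrt(np.maximum(r2,1e-6)),-1,1))
    if m.sum()>20:
        print(n,"lid theta pct",m.sum(),np.percentile(th[m],[10,25,50,75,90]).round(3))
E
python3 lid.py 10
```

```text
13.7167 [0.0366 0.0024 0.2451] F loc 1.6 1.3 3.9
wrist lid theta pct 45393 [0.574 0.667 0.804 0.899 0.907]
top lid theta pct 1579 [0.567 0.642 0.768 0.897 0.915]
```

View pics/wrist10.png

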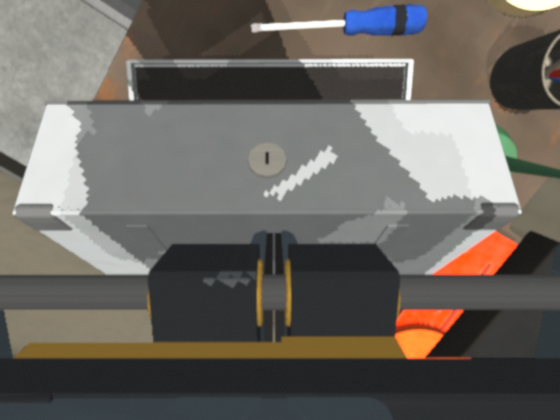

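The lid follows with θ ≈ 0.90 at about 4 N, the fingertip at the planned spot, and nothing else is touched. Continuing the arc.

>>> move_arm:
  series:
    - [[0.02, 0, -0.043, 0, 0], [0.04, 0, -0.086, 0, 0], [0.063, 0, -0.128, 0, 0], [0.089, 0, -0.168, 0, 0], [0.116, 0, -0.207, 0, 0], [0.145, 0, -0.244, 0, 0], [0.176, 0, -0.28, 0, 0], [0.209, 0, -0.315, 0, 0], [0.244, 0, -0.347, 0, 0], [0.28, 0, -0.378, 0, 0], [0.317, 0, -0.407, 0, 0], [0.356, 0, -0.435, 0, 0], [0.396, 0, -0.46, 0, 0], [0.438, 0, -0.483, 0, 0], [0.438, 0, -0.483, 0, 0]]

```text
t: 15.07
tcp_pos: [0.5038, -0.1693, 0.178]
ee_rot: [0.618, 0.342, 0.62, -0.342]
force: [0.5, 0.0, -0.2]
finger_gap: 0.0007
```

```bash
python3 lid.py 11
```

```text
15.0667 [-0.0365  0.0013  0.178 ] F loc 0.3 0.4 -0.2
wrist lid theta pct 31750 [0.061 0.179 0.186 0.19  0.194]
top lid theta pct 1629 [0.034 0.175 0.192 0.203 0.214]
```

View pics/top11.png

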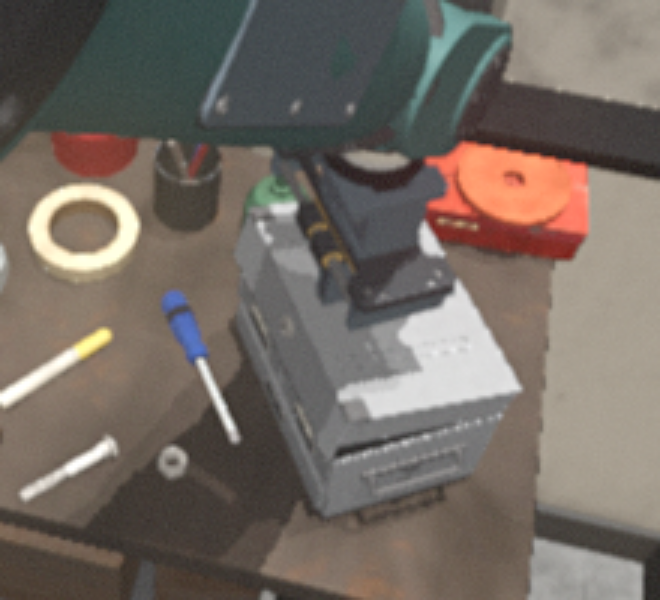

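The lid is down to θ ≈ 0.19 and the apron is clearing the drawer fronts. Continuing to shut.

>>> move_arm:
  series:
    - [[0.04, 0, -0.02, 0, 0], [0.08, 0, -0.04, 0, 0], [0.11, 0, -0.052, 0, 0], [0.135, 0, -0.06, 0, 0], [0.15, 0, -0.067, 0, 0], [0.155, 0, -0.07, 0, 0], [0.155, 0, -0.07, 0, 0]]

```text
t: 15.75
tcp_pos: [0.4991, -0.161, 0.1561]
ee_rot: [0.619, 0.342, 0.619, -0.342]
force: [0.5, -0.2, -0.2]
finger_gap: 0.0004
```

>>> move_arm:
  series:
    - [[0.007, 0, 0, 0, 0], [0.014, 0, 0, 0, 0], [0.014, 0, 0, 0, 0]]

```text
t: 16.0
tcp_pos: [0.4993, -0.1611, 0.1541]
ee_rot: [0.619, 0.342, 0.619, -0.342]
force: [0.1, 1.0, 1.0]
finger_gap: 0.0003
```

```bash
python3 lid.py 12
```

```text
16.0 [-0.0459  0.0018  0.1541] F loc -0.8 0.6 1.0
wrist lid theta pct 27963 [-0.     0.004  0.008  0.012  0.015]
top lid theta pct 1418 [-0.008  0.005  0.015  0.026  0.039]
```

>>> move_arm:
  series:
    - [[0.007, 0, 0, 0, 0], [0.014, 0, 0, 0, 0], [0.014, 0, 0, 0, 0]]

```text
t: 16.35
tcp_pos: [0.4995, -0.1612, 0.1531]
ee_rot: [0.619, 0.342, 0.619, -0.342]
force: [-9.0, 4.4, 21.2]
finger_gap: 0.0005
```

>>> move_arm:
  series:
    - [[0.005, 0, 0, 0, 0], [0.01, 0, 0, 0, 0], [0.01, 0, 0, 0, 0]]

```text
t: 16.6
tcp_pos: [0.4996, -0.1612, 0.1529]
ee_rot: [0.619, 0.342, 0.619, -0.342]
force: [-19.1, 7.2, 44.6]
finger_gap: 0.0005
```

There's a hard stop at z = 0.153 (44 N), which is exactly the shut height. I'll lift off straight up and check.

>>> move_arm:
  series:
    - [[-0.05, 0, 0, 0, 0], [-0.2, 0, 0, 0, 0], [-0.45, 0, 0, 0, 0], [-0.7, 0, 0, 0, 0], [-0.95, 0, 0, 0, 0], [-0.95, 0, 0, 0, 0], [-0.95, 0, 0, 0, 0]]

```text
t: 17.18
tcp_pos: [0.5004, -0.1616, 0.2951]
ee_rot: [0.621, 0.342, 0.618, -0.342]
force: [0.4, -0.6, -0.9]
finger_gap: 0.0003
```

```bash
python3 lid.py 13; python3 - <<'E'
from workcell import eyes; from h import *
c=eyes.capture("wrist")
z=c['z_map'];v,u=np.mgrid[0:420,0:560];P=np.stack([(u-c['cx'])/c['fx']*z,(v-c['cy'])/c['fy']*z,z],-1);L=loc((P-c['t'])@c['R'])
for x in (-.07,-.05,0,.03):
    for y in (-.08,.08):
        m=(abs(L[...,0]-x)<.008)&(abs(L[...,1]-y)<.02)&(L[...,2]>.13)&(L[...,2]<.19)
        if m.sum(): print(x,y,m.sum(),np.median(L[m][:,2]).round(4))
E
```

```text
17.1833 [-0.0449  0.0025  0.2951] F loc 0.7 0.1 -0.9
wrist lid theta pct 13494 [-0.007 -0.003  0.002  0.007  0.011]
top lid theta pct 2056 [-0.011 -0.     0.01   0.023  0.039]
-0.07 -0.08 915 0.1535
-0.07 0.08 910 0.1532
-0.05 -0.08 859 0.1534
-0.05 0.08 843 0.1531
0 -0.08 73 0.1532
0 0.08 39 0.1531
```

View pics/top13.png

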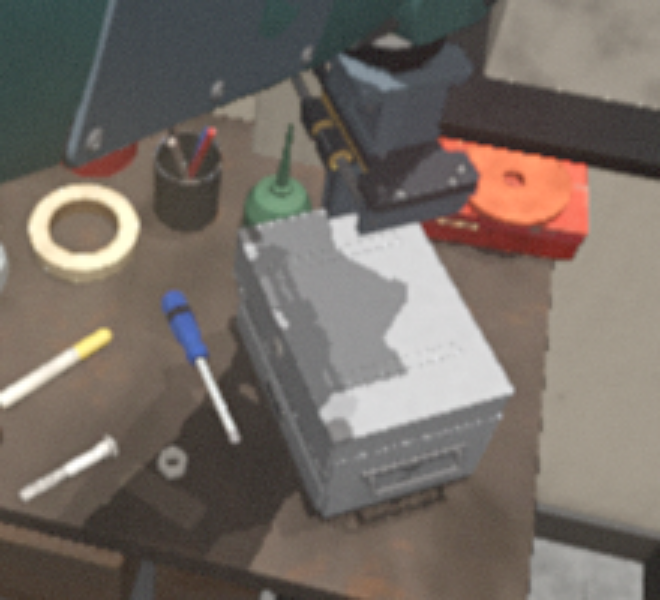

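View pics/wrist13.png

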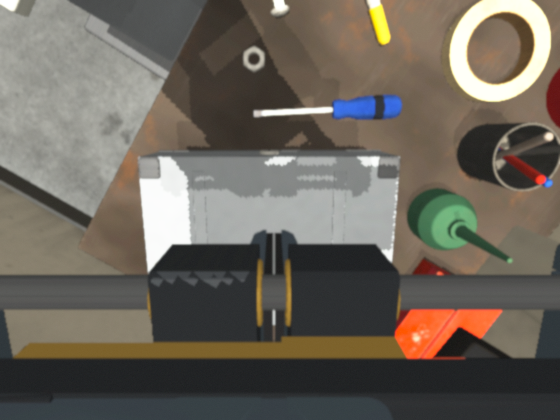

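The lid is flat at 0.153 m front to back (θ ≈ 0.00), and the apron hangs over the drawer fronts. The bolt, nut, marker, screwdriver, mug and oil can are where they were. The arm is clear, so I'm handing in.

```bash
python3 -c "
from workcell import manip
print(manip.finish_job())"
```

```text
the job is handed in; nothing more can be done
None
```

The chest is shut: both drawers are fully home and the lid is fully down over their fronts. I handed the job in at about 17.4 s, with the arm clear of everything.

- **Drawers:** I pushed both together with the open fingers, then pressed each one alone against its stop (23 N right, 29 N left). Both fronts measured flush with the rim, within about 0.5 mm, before I touched the lid.
- **Lid:** I pushed it down from behind along its arc to a hard stop at z = 0.153 m (44 N at the wrist). After lifting off, the top measured 0.153 m high front to back, an angle of about 0.00 rad (up to 0.01 in the noisier top view).
- **Other items:** In the last pictures the bolt, nut, marker, mug and oil can looked unmoved. The wrench and chisel are now hidden under the lid, but nothing reached into the till. The hammer was outside the last close-up, and the arm never came near it.
- **Checks that failed or disagreed:** The scene camera was blocked, so I used only the top and wrist views. When I pushed both drawers together, the torque suggested the left one carried more of the load, which is why I pressed each separately.

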